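# Unload the marking fixture and rock out its locating block

### The job

Lift the pressed bracket out of its nest in the marking fixture, set it down (not drop it) flat on its feet well inside the shallow undivided tray, and let go. Then rock the tight locating block free by its stem: first tip it towards the nest until its outer end is up past the spring plunger while its nest end stays in the seat, then tip it the other way, past upright, to bring up the nest end. Finish while holding the block upright and still, over its seat and just clear of the plungers, with nothing else on the bench disturbed.

Things in the scene. Friction and masses are not known exactly. Their poses are not given: they have to be found in the camera images.
- fixture: Marking fixture, fixed to the bench: grey-painted base plate 130 (x) x 250 (y) x 15 mm thick. Origin: centre of the plate's underside, z up. Its y axis runs along the length, from the nest half (negative y) to the seat half (positive y); it may stand yawed up to 0.45 rad.
- nest (a point): Centre of the floor of the nest, on the plate's top face, 80 mm from the fixture's centre towards -y of the fixture. The nest is an open cavity 78 mm (x) x 44 mm (y) with walls 8 mm high and 8 mm thick.
- seat (a point): Centre of the floor of the locating block's seat, on the plate's top face, 50 mm from the fixture's centre along its +y. Side walls 33 mm apart in x, 10 mm high; end walls 62 mm apart in y, 4 mm high. Beyond each end in y stands a dark plunger housing, 26 (x) x 20 (y) x 24 mm high over the plate, inner face 42.5 mm from the seat centre.
- bracket: Pressed aluminium hat-section bracket, 74 (x) x 40 (y) x 30 mm high, about 90 g, loose in the nest, axes parallel to the fixture's. Two flat feet 22 mm long and 3 mm thick at its ends in x; between them upright webs and a flat top, 30 (x) x 40 (y) mm: grip this middle portion across x (30 mm), above the nest walls. Origin: centre of the underside, z up.
- tray: Shallow white plastic tray, undivided, fixed to the bench: 170 (x) x 140 (y) x 28 mm high, wall and floor 4 mm. Origin: centre of the underside, z up. It stands either to the left or to the right of the fixture.
- block: Steel locating block, about 0.35 kg, in the seat, axes as the fixture's. Foot 30 (x) x 60 (y) x 22 mm high (its upper 10 mm 54 in y); stem 24 (x) x 18 (y) mm on its middle, top 110 mm over the underside: grip it across x about 90 mm up, with 40 N or more. A ridge, radius 2.5 mm, crosses each foot end, centre 32 mm from the middle and 9 mm up, under a plunger nose. Origin: centre of the underside.
- end_out (a point): Middle of the bottom edge of the block's end away from the nest (block frame 0, +30 mm, 0). Once this end is up, its ridge rests on top of the nose; tip the block back the other way about that ridge, pulling up slightly: the nest end comes past its nose near upright; carry on some 5 to 12 degrees past upright.
- end_in (a point): Middle of the bottom edge of the block's end nearer the nest (block frame 0, -30 mm, 0). The block first tips about this edge, under up to about 20 N sideways near the stem's top.
- parts_box: Bystander: grey plastic box with four compartments, 130 x 110 x 45 mm, 0.9 kg, on the other side of the fixture from the tray. Origin: centre of the underside.
- screwdriver: Bystander: screwdriver lying on the bench between the robot and the fixture. Origin: under its middle.
- can: Bystander: squat can 52 mm in diameter, 70 mm high, standing beyond the fixture. Origin: centre of the underside.
- collar: Bystander: steel collar, 44 mm outside diameter, 18 mm high, lying beyond the fixture. Origin: centre of the underside.
- stem_top (a point): Centre of the top face of the block's stem (block frame 0, 0, 110 mm).
- plunger_out (a joint): Spring plunger at the seat's outer end (away from the nest): a round 10 mm nose that points at the seat, its centre 16 mm over the plate and 35.3 mm from the seat centre. 0 = fully in; it yields outwards along y up to 7 mm (8 N preload, 1 N/mm) and springs back. An end of the block rises past its nose in about 14 mm, a tip of about 13 degrees.
- plunger_in (a joint): The same spring plunger at the seat's nest end. Pulled straight up, the block takes about 40 N or more and frees both ends at once, which is not wanted.

How it is judged (in metres and radians):
On the way, in this order (a step that is already met when the one before it is completed fails the run):
1. the bracket is lifted out of the nest, held by the fingers (z of bracket in the frame of fixture above 0.03 m and contact force between the fingers and bracket above 0.5 N), for 0.1 s.
2. the bracket lies flat on its feet in the tray, let go (x of bracket in the frame of tray between -0.065 and 0.065 m and y of bracket in the frame of tray between -0.05 and 0.05 m and z of bracket in the frame of tray below 0.012 m and angle between bracket's own z axis and vertical below 0.25 rad and contact force between the fingers and bracket below 0.1 N and linear speed of bracket below 0.03 m/s), for 0.2 s.
3. tipped towards the nest: the block's outer end is at least 10 mm up from the seat floor while its nest end is less than 6 mm up (z of end_out in the frame of fixture above 0.025 m and z of end_in in the frame of fixture below 0.021 m), for 0.1 s.
4. tipped the other way over the seat: nest end at least 10 mm up, outer end 5 mm, underside under 30 mm up and not over 5 mm outwards, stem top over 9 mm outwards of the seat centre (z of end_in in the frame of fixture above 0.025 m and z of end_out in the frame of fixture above 0.02 m and z of block in the frame of fixture below 0.045 m and y of block in the frame of fixture below 0.055 m and y of stem_top in the frame of fixture above 0.059 m), for 0.1 s.
At the end, for the whole second after the job is handed in: Bracket flat in the tray (tilt < 0.25 rad, centre within 65 x 50 mm of the tray's), at rest. Block held by the fingers, touching nothing of the fixture, underside 27 to 90 mm above the plate's top, within 40 mm of the seat's centre, tilt < 0.2 rad, still (< 0.03 m/s, 0.3 rad/s) (x of bracket in the frame of tray between -0.065 and 0.065 m and y of bracket in the frame of tray between -0.05 and 0.05 m and z of bracket in the frame of tray below 0.012 m and angle between bracket's own z axis and vertical below 0.25 rad and linear speed of each of bracket, block below 0.03 m/s and z of block in the frame of fixture between 0.042 and 0.105 m and horizontal distance between block and seat below 0.04 m and angle between block's own z axis and vertical below 0.2 rad and contact force between the fingers and block above 1 N and contact force between block and fixture below 0.1 N and angular speed of block below 0.3 rad/s); the arm keeps its last pose, push and grip.
It fails at once if the bracket is dropped (falls free at more than 0.8 m/s) (contact force between the fingers and bracket below 0.05 N and linear speed of bracket above 0.8 m/s).
It fails at once if the parts box is moved by more than 15 mm (distance of parts_box from where it was at the start of the episode above 0.015 m).
It fails at once if the screwdriver is moved by more than 15 mm (distance of screwdriver from where it was at the start of the episode above 0.015 m).
It fails at once if the can is moved by more than 15 mm (distance of can from where it was at the start of the episode above 0.015 m).
It fails at once if the collar is moved by more than 15 mm (distance of collar from where it was at the start of the episode above 0.015 m).
It also fails if it takes over 58 s, if anything falls off the work surface, if the arm or the gripper's body presses on something with over 40 N, if the wrist force passes 120 N, or if a joint passes its speed limit or range.

### The arm

A 6-joint arm with a two-finger parallel gripper is mounted at the origin on the work surface. World frame = base frame: x ahead of the robot, y to its left, z up, the work surface at z = 0. Lengths are in mm, angles in rad, forces in N, time in s.
With the tool pointing down it reaches from about 325 to 900 mm from the base axis. Payload 6.1 kg.
Tool frame: the origin (TCP) lies midway between the tips of the shut fingers; the grasp point (between the pads) lies 19 mm behind it; z points along the fingers, y is the line along which they close (so a half turn about z gives the same grasp; the last joint's range is limited). The gripper opens to 87 mm and grips with 3 to 60 N. Pads are 19 mm wide; open, the fingers measure 117 mm over their backs; the gripper's body (75 mm by 190 mm) begins 51 mm behind the grasp point.
Start: joints at [1.187, 0.22, 1.526, -0, 1.395, -0.126], TCP at [159.345, 604.338, 222.538] pointing down, gripper open.
Joint ranges: [-2.98, 2.98], [-0.91, 2.08], [0.09, 2.57], [-1.24, 4.39], [0.2, 2.65], [-2.68, 2.68]. Speed limits (rad/s): [2.57, 2.57, 3.01, 3.14, 3.14, 3.14].

### API

Orientations are given as [roll, pitch, yaw] about the fixed x, y, z axes, in that order (R = Rz(yaw) Ry(pitch) Rx(roll)).
In Python, from workcell import ctrl, cams, monitor gives the robot as it stands (ctrl), with the cameras (cams) and the readings (monitor).
- The arm moves only by the tool shift_gripper, called as a command line: name --argument value ..., lists and objects as JSON in quotes. Schema: {"type":"object","properties":{"deltas":{"type":"object","properties":{"offsets":{"type":"array","items":{"type":"array","items":{"type":"number"},"minItems":5,"maxItems":5},"minItems":1,"maxItems":20}},"additionalProperties":false,"required":["offsets"]},"squeeze":{"type":"number"},"only":{"type":"string"},"quiet":{"type":"boolean"},"lines":{"type":"string"}},"required":["deltas"],"additionalProperties":false}. deltas is an object whose key "offsets" holds a list of rows, 1 to 20 of them, each of 5 numbers: the finger opening in mm, then dx, dy, dz in shares of the most that a row can go, 1 being 50 mm, then a turn about the tool's z in units of 0.1 rad; each row shifts and turns the commanded pose from where the row before left it, along the tool's axes as they then stand; what a row does not reach is not made up. A row lasts 1/10 s, in which the tool goes at most 50 mm and 0.15 rad, less where a joint would pass 70% of its speed; a pose out of reach is approached as far as the arm can. The fingers move at their own pace and stop on an object; squeeze is the grip in N (left out, the last holds). Time passes only in rows, so rows that do not move let the fingers close. The tool returns the time, the measured TCP pose, the force, the opening and the grip force at its end. only (a regular expression) keeps the lines of the reply that match it, lines (a string "A,B") keeps lines A to B, and quiet returns only ok. Input that does not fit is refused with a message, and nothing moves.
- monitor.state(): the state, without advancing time (a new reading comes with each control period).
- cams.read_camera(name): name is "side" or "top"; returns the picture (384x512x3 uint8, red, green, blue); there is no depth.
- cams.camera_info(name): a dict with "fx", "fy", "cx", "cy" (pixels), "rvec" (rotation vector, rad) and "tvec" (3), from world to camera coordinates, as OpenCV has them. Camera axes: x right, y down, z forward; pixel columns grow to the right and rows downward; lengths in mm; the calibration is good to about 2 mm. A picture is of the moment at which its call begins. camera_info takes no time and is no camera call.
- ctrl.finish_job(): hands the job in; it is judged then, once.
The state is a dict: "time": time; "joint_positions": joint angles; "dq": joint speeds; "joint_efforts": joint torques, N m; "position": TCP position; "tool_rot": TCP orientation; "contact_force": force on the tool from outside, world axes, zero at the start; "wrist_torque": the same for the moment, N m; "grip_width": finger opening in mm; "gripper_force": force on a finger pad.
Only numpy, scipy, OpenCV 4.12 (cv2) and the standard library are available. Lean on these libraries where they do the work, as an engineer would, in place of code of your own. Each camera call takes 0.05 s, during which the arm holds its last target. There are 200 camera calls.

## Working session

There is one attempt and no reset: what is moved stays moved. The work goes in short steps, Python scripts to look and compute and a tool call to move; the robot and the scene stay as the last step left them, time stands still between calls to the robot, and variables do not carry over. Pictures are saved under pics/ and viewed, at most 10 in all, crops included, and the job is handed in when it is done.

```bash
mkdir -p pics; ls
```

Run:
```python
from workcell import ctrl, cams, monitor
import cv2
s=monitor.state(); print(s)
for n in("top","side"):
    print(n,cams.camera_info(n)); cv2.imwrite(f"pics/{n}0.png",cams.read_camera(n)[:,:,::-1])
```

```text
pics
workcell.py
{'time': 0.0, 'joint_positions': array([ 1.18688259e+00,  2.21240643e-01,  1.52760495e+00,  2.77613821e-06,
        1.39468941e+00, -1.26106416e-01]), 'dq': array([ 0.00072109,  0.00055308,  0.00111061, -0.00143913,  0.00105115,
       -0.00111209]), 'joint_efforts': array([-1.28704898e-03, -4.94610322e+01, -3.87367880e+01,  6.97027612e-02,
        5.74625109e-02, -1.57286972e-04]), 'position': array([159.12469198, 603.76711197, 221.43151922]), 'tool_rot': array([-3.13966607e+00, -2.47005054e-04,  2.88378461e+00]), 'contact_force': array([-0.09170006,  0.13490079, -1.38705377]), 'wrist_torque': array([-0.03713513, -0.0030187 , -0.01896814]), 'gripper_force': 0.0, 'grip_width': 87.2802164283282}
top {'fx': 416.8868740295749, 'fy': 416.8868740295749, 'cx': 255.4041432087354, 'cy': 185.19538419429955, 'rvec': array([ 2.12132952, -2.14305781,  0.1871375 ]), 'tvec': array([-9.11359598e-01,  5.91131564e+02,  1.18731172e+03])}
side {'fx': 400.35221900301866, 'fy': 400.35221900301866, 'cx': 257.0402315883889, 'cy': 185.43610729450913, 'rvec': array([ 2.17858201, -0.87480339,  0.37749429]), 'tvec': array([-415.72270546,  327.01331817,  736.77447623])}
```

View pics/top0.png

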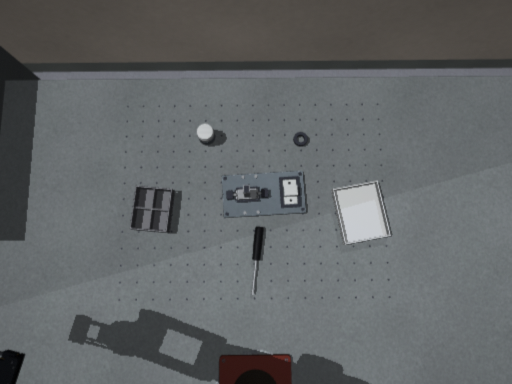

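View pics/side0.png

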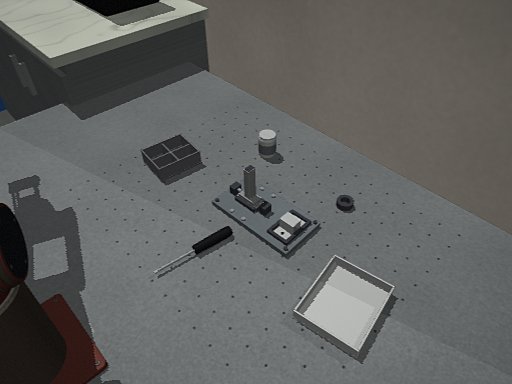

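The top view shows the fixture at about (263,194) px, with the block at (247,193), the bracket at (290,191), the tray on the right at (361,212), and the box on the left at (153,209). The screwdriver is at (257,260), the can at (206,132) and the collar at (301,139). The side view agrees. Next I'll enlarge the fixture and fit its outlines.

Create h.py:
```python
import numpy as np, cv2
from workcell import ctrl, cams, monitor
def cam(n):
    c=cams.camera_info(n); K=np.array([[c['fx'],0,c['cx']],[0,c['fy'],c['cy']],[0,0,1]])
    return K,np.array(c['rvec'],float),np.array(c['tvec'],float)
def ray(n,uv,z):
    K,r,t=cam(n); R=cv2.Rodrigues(r)[0]; o=-R.T@t
    d=(R.T@np.linalg.inv(K)@np.c_[np.atleast_2d(uv).astype(float),np.ones(len(np.atleast_2d(uv)))].T).T
    return o+d*((z-o[2])/d[:,2])[:,None]
def proj(n,P):
    K,r,t=cam(n); return cv2.projectPoints(np.atleast_2d(np.asarray(P,float)),r,t,K,None)[0][:,0]
```

Run:
```python
import cv2,numpy as np
a=cv2.imread('pics/top0.png')[165:225,215:311]; b=cv2.imread('pics/side0.png')[155:260,205:325]
cv2.imwrite('pics/c1.png',np.vstack([cv2.resize(a,(768,480),interpolation=cv2.INTER_CUBIC)]))
cv2.imwrite('pics/c2.png',cv2.resize(b,(684,598),interpolation=cv2.INTER_CUBIC))
```

```text
(no output)
```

View pics/c1.png

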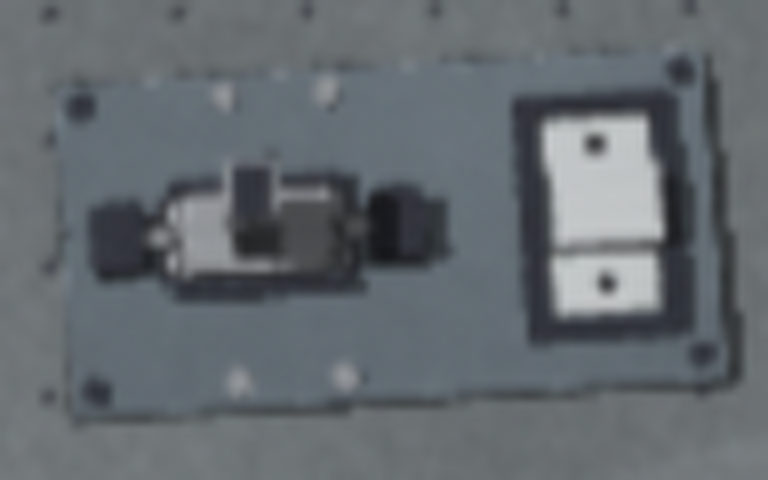

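View pics/c2.png

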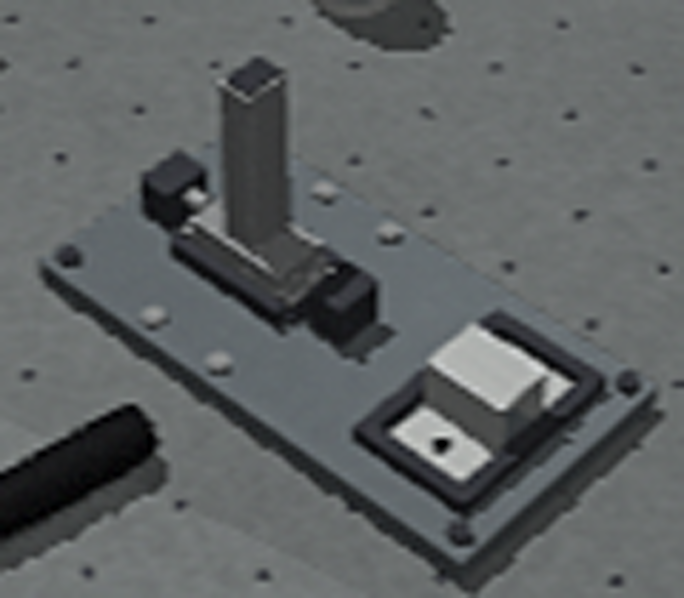

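The crops show four corner screws. In the top crop they are at (80,107), (680,70), (97,392) and (702,352), and the plunger housings, seat, nest and bracket are all clear. The nest end is on the right, towards the tray.

Create m.py:
```python
from h import *
im=cv2.imread('pics/top0.png'); g=cv2.cvtColor(im,cv2.COLOR_BGR2GRAY).astype(float)
def sub(n,img,c,off,s,z,r=3):
    gg=cv2.cvtColor(cv2.imread(img),cv2.COLOR_BGR2GRAY).astype(float)
    u=np.array(off)+(np.array(c)+.5)/s-.5
    x,y=np.round(u).astype(int); w=gg[y-r:y+r+1,x-r:x+r+1]; w=np.clip(np.median(w)-w-8,0,None)
    Y,X=np.mgrid[y-r:y+r+1,x-r:x+r+1]; uv=np.array([(w*X).sum(),(w*Y).sum()])/w.sum()
    return ray(n,uv,z)[0][:2]
for n,img,off,s,pts in (("top",'pics/top0.png',(215,165),8,[(80,107),(680,70),(97,392),(702,352)]),("side",'pics/side0.png',(205,155),5.7,[(68,257),(627,381),(460,532)])):
    P=np.array([sub(n,img,p,off,s,15,2) for p in pts]); print(n,P.round(1).tolist())
    if n=="top":
        c=P.mean(0); d=(P[0]-P[1]+P[2]-P[3]); print('centre',c,'yaw',np.arctan2(-d[0],d[1]),'len',np.linalg.norm(d)/2)
    else:
        c=(P[0]*0+P[0]+P[2])/2; print('mid of near edge screws',c,'mid right end',(P[1]+P[2])/2)
# hand-read plate corners
P=ray("top",np.array([215,165])+(np.array([(60,87),(707,52),(70,420),(733,383)])+.5)/8-.5,15)[:,:2]; print('corners',P.round(1).tolist(),P.mean(0))
K,r,t=cam("top"); print('cam',-cv2.Rodrigues(r)[0].T@t)
# tray & bracket
for n in("top","side"):
    im=cv2.imread(f'pics/{n}0.png'); g=cv2.cvtColor(im,cv2.COLOR_BGR2GRAY)
    m=(g>145).astype(np.uint8); m=cv2.morphologyEx(m,cv2.MORPH_CLOSE,np.ones((5,5)))
    if n=="side": m[:150]=0
    for q in cv2.findContours(m,0,1)[0]:
        if cv2.contourArea(q)<100: continue
        R=cv2.minAreaRect(q); print(n,R)
        q4=cv2.approxPolyDP(cv2.convexHull(q),5,True)[:,0]
        W=ray(n,q4,28)[:,:2]; print(q4.tolist(),W.round(0).tolist(),W.mean(0))
        B=ray(n,cv2.boxPoints(R),28)[:,:2]; print('box',B.round(0).tolist(),B.mean(0))
```

```bash
python3 m.py
```

```text
top [[621.2, 86.6], [632.7, -143.6], [510.9, 80.0], [523.5, -148.7]]
centre [572.09339059 -31.40267859] yaw 0.05251711940876511 len 229.77254126547712
side [[508.1, 79.2], [630.3, -144.1], [519.9, -151.2]]
mid of near edge screws [514.01013606 -35.98730804] mid right end [ 575.07260115 -147.67667261]
corners [[628.9, 95.0], [640.1, -153.8], [500.7, 90.8], [512.2, -159.8]] [570.47238876 -31.94059993]
cam [ 378.25828194   -2.92300492 1271.24293563]
top ((361.2882080078125, 212.04705810546875), (57.48656463623047, 46.09771728515625), 77.47119140625)
[[377, 181], [390, 235], [345, 243], [333, 189]] [[604.0, -376.0], [441.0, -405.0], [419.0, -270.0], [581.0, -241.0]] [ 511.39066165 -323.10003063]
box [[581.0, -240.0], [611.0, -378.0], [441.0, -405.0], [413.0, -270.0]] [ 511.33175988 -323.23301514]
top ((290.1925048828125, 191.38719177246094), (23.680763244628906, 13.50335693359375), 86.18592071533203)
[[295, 180], [296, 202], [285, 203], [283, 180]] [[610.0, -127.0], [543.0, -129.0], [540.0, -95.0], [610.0, -91.0]] [ 575.69367406 -110.53396917]
box [[610.0, -90.0], [613.0, -131.0], [540.0
[... 341 characters left out ...]
 ((344.8876953125, 299.1798095703125), (76.95584869384766, 74.41184997558594), 32.0053825378418)
[[334, 255], [394, 286], [358, 350], [293, 310]] [[578.0, -242.0], [604.0, -377.0], [440.0, -405.0], [414.0, -270.0]] [ 508.99913179 -323.61230947]
box [[413.0, -270.0], [591.0, -226.0], [605.0, -384.0], [438.0, -406.0]] [ 511.81151232 -321.47056517]
side ((291.9999694824219, 219.99998474121094), (22.188007354736328, 10.53930377960205), 33.6900634765625)
[[280, 218], [288, 212], [304, 222], [292, 226]] [[571.0, -83.0], [600.0, -83.0], [603.0, -132.0], [573.0, -121.0]] [ 587.00249127 -104.75865374]
box [[571.0, -84.0], [602.0, -73.0], [604.0, -132.0], [574.0, -140.0]] [ 587.61340364 -107.24733329]
```

Estimates in world mm:

| Item | x | y | yaw (rad) |
|---|---|---|---|
| Fixture centre | 570.7 | −32 | 0.0525 |
| Nest | 574.9 | −111.9 | – |
| Seat | 568.1 | 17.9 | – |
| Tray centre | 510.3 | −323.4 | 0.18 |

I'll turn the tool so its x axis matches fixture y, then travel high to the bracket.

Units first: shifts go in shares of 50 mm and turns go in units of 0.1 rad. So 0.14 rad is 1.4.

shift_gripper --deltas '{"offsets": [[87, 0, 0, 0, 1.4], [87, 0, 0, 0, 1.4], [87, 0, 0, 0, 1.4], [87, 0, 0, 0, 1.4], [87, 0, 0, 0, 1.4], [87, 0, 0, 0, 1.4], [87, 0, 0, 0, 1.4], [87, 0, 0, 0, 1.4], [87, 0, 0, 0, 1.4]]}'

```text
time: 1.0
position: [159.2, 604.0, 221.9]
tool_rot: [-3.141, 0.001, 1.618]
contact_force: [-0.3, 0.5, -0.1]
grip_width: 86.8
gripper_force: 0.0
```

shift_gripper --deltas '{"offsets": [[60, -0.4, 0.2, 0, 0], [60, -0.82, 0.42, 0, 0], [60, -0.82, 0.42, 0, 0], [60, -0.82, 0.42, 0, 0], [60, -0.82, 0.42, 0, 0], [60, -0.82, 0.42, 0, 0], [60, -0.82, 0.42, 0, 0], [60, -0.82, 0.42, 0, 0], [60, -0.82, 0.42, 0, 0], [60, -0.82, 0.42, 0, 0], [60, -0.82, 0.42, 0, 0], [60, -0.82, 0.42, 0, 0], [60, -0.82, 0.42, 0, 0], [60, -0.82, 0.42, 0, 0], [60, -0.82, 0.42, 0, 0], [60, -0.82, 0.42, 0, 0], [60, -0.82, 0.42, 0, 0], [60, -0.82, 0.42, 0, 0], [60, -0.4, 0.2, 0, 0], [60, 0, 0, 0, 0]]}'

```text
time: 3.0
position: [575.4, -114.6, 221.6]
tool_rot: [-3.141, 0.0, 1.62]
contact_force: [0.5, 0.8, 0.1]
grip_width: 59.8
gripper_force: 0.0
```

In the tool's units: 2.7 mm is 0.054, 45 mm is 0.9.

shift_gripper --deltas '{"offsets": [[50, 0.054, 0, 0.6, 0], [50, 0, 0, 0.9, 0], [50, 0, 0, 0.9, 0], [50, 0, 0, 0.6, 0], [50, 0, 0, 0, 0]]}'

```text
time: 3.5
position: [569.8, -106.5, 66.9]
tool_rot: [-3.131, -0.004, 1.624]
contact_force: [-0.4, 0.5, -0.3]
grip_width: 50.3
gripper_force: 0.0
```

Run:
```python
from h import *
import numpy as np
b=cams.read_camera("side")[:,:,::-1][130:250,230:350]; a=cams.read_camera("top")[:,:,::-1][150:240,240:330]
s=monitor.state(); print(s['position'],proj("side",[s['position']]),proj("top",[s['position']]))
cv2.imwrite('pics/g1.png',np.hstack([cv2.resize(a,(400,400),interpolation=2),cv2.resize(b,(400,400),interpolation=2)]))
```

```text
[ 574.33764888 -108.20148686   72.75435102] [[289.3432368  209.88365301]] [[290.22766856 189.24259461]]
```

View pics/g1.png

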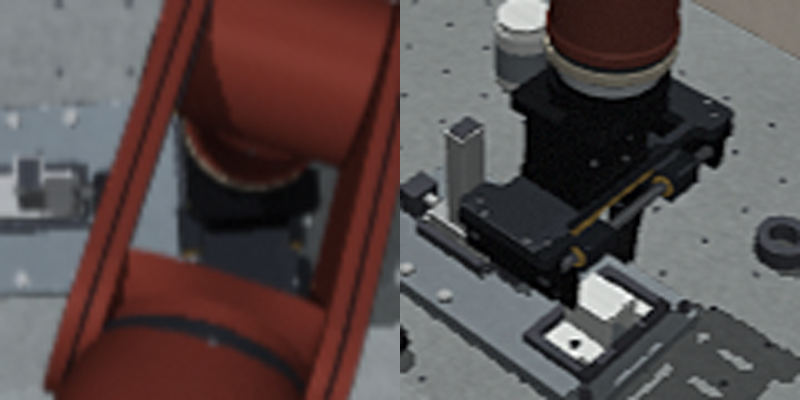

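The side crop shows the fingers straddling the bracket across its 30 mm width and the block's stem clear. I'll re-read the pose, then trim it.

shift_gripper --deltas '{"offsets": [[50, 0, 0, 0, 0], [50, 0, 0, 0, 0]]}'

```text
time: 3.8
position: [576.6, -109.4, 75.3]
tool_rot: [3.137, 0.002, 1.624]
contact_force: [-0.3, -0.1, -0.7]
grip_width: 50.0
gripper_force: 0.0
```

In the tool's units: -2 mm is -0.04, -1 mm is -0.02.

shift_gripper --deltas '{"offsets": [[50, -0.04, -0.02, 0.32, 0], [50, 0, 0, 0.32, 0], [50, 0, 0, 0.24, 0], [50, 0, 0, 0.06, 0], [50, 0, 0, 0, 0], [50, 0, 0, 0, 0]]}'

```text
time: 4.4
position: [574.0, -111.1, 25.5]
tool_rot: [-3.142, -0.0, 1.624]
contact_force: [0.0, -0.7, -0.0]
grip_width: 49.9
gripper_force: 0.0
```

shift_gripper --deltas '{"offsets": [[20, 0, 0, 0, 0], [20, 0, 0, 0, 0], [20, 0, 0, 0, 0], [20, 0, 0, 0, 0], [20, 0, 0, 0, 0]]}' --squeeze 15

```text
time: 4.9
position: [574.3, -111.1, 26.1]
tool_rot: [3.141, 0.0, 1.624]
contact_force: [-0.1, 0.2, 2.3]
grip_width: 29.9
gripper_force: 15.0
```

shift_gripper --deltas '{"offsets": [[20, 0, 0, -0.1, 0], [20, 0, 0, -0.24, 0], [20, 0, 0, -0.4, 0], [20, 0, 0, -0.4, 0], [20, 0, 0, -0.16, 0], [20, 0, 0, 0, 0], [20, -0.24, -0.08, 0, 0], [20, -0.52, -0.19, 0, 0], [20, -0.66, -0.24, 0, 0], [20, -0.66, -0.24, 0, 0], [20, -0.66, -0.24, 0, 0], [20, -0.66, -0.24, 0, 0], [20, -0.52, -0.19, 0, 0], [20, -0.252, -0.084, 0, 0], [20, 0, 0, 0, 0], [20, 0, 0, 0, 0], [20, 0, 0, 0, 0]]}'

```text
time: 6.6
position: [509.9, -321.8, 90.1]
tool_rot: [-3.141, -0.001, 1.625]
contact_force: [0.5, -0.6, -0.4]
grip_width: 29.9
gripper_force: 15.0
```

shift_gripper --deltas '{"offsets": [[20, 0, 0, 0.24, 0], [20, 0, 0, 0.44, 0], [20, 0, 0, 0.4, 0], [20, 0, 0, 0.2, 0], [20, 0, 0, 0.1, 0], [20, 0, 0, 0.04, 0], [20, 0, 0, 0, 0], [20, 0, 0, 0.02, 0], [20, 0, 0, 0.02, 0], [20, 0, 0, 0, 0], [20, 0, 0, 0, 0]]}'

```text
time: 7.7
position: [509.9, -323.5, 17.8]
tool_rot: [3.141, 0.0, 1.624]
contact_force: [-0.2, 0.9, -1.1]
grip_width: 30.0
gripper_force: 15.0
```

shift_gripper --deltas '{"offsets": [[20, 0, 0, 0.02, 0], [20, 0, 0, 0, 0], [20, 0, 0, 0, 0]]}'

```text
time: 8.0
position: [509.7, -323.3, 16.5]
tool_rot: [-3.141, -0.0, 1.624]
contact_force: [0.0, -0.3, -2.1]
grip_width: 30.1
gripper_force: 15.0
```

shift_gripper --deltas '{"offsets": [[20, 0, 0, 0.02, 0], [20, 0, 0, 0, 0], [20, 0, 0, 0, 0]]}'

```text
time: 8.3
position: [509.7, -323.2, 15.5]
tool_rot: [-3.142, -0.0, 1.624]
contact_force: [0.5, 0.1, -0.7]
grip_width: 30.3
gripper_force: 15.0
```

shift_gripper --deltas '{"offsets": [[20, 0, 0, 0.02, 0], [20, 0, 0, 0, 0], [20, 0, 0, 0, 0]]}'

```text
time: 8.6
position: [509.9, -323.4, 15.1]
tool_rot: [3.141, 0.0, 1.624]
contact_force: [-1.5, 0.2, 5.2]
grip_width: 30.5
gripper_force: 15.0
```

The force rose to 5 N at z = 15.1, so the bracket is on the tray floor. I'll open and rise.

shift_gripper --deltas '{"offsets": [[50, 0, 0, 0, 0], [50, 0, 0, 0, 0], [50, 0, 0, 0, 0], [50, 0, 0, 0, 0], [50, 0, 0, -0.2, 0], [50, 0, 0, -0.6, 0], [50, 0, 0, -0.9, 0], [50, 0, 0, -0.9, 0], [50, 0, 0, -0.8, 0], [50, 0, 0, -0.4, 0], [50, 0, 0, 0, 0]]}'

```text
time: 9.7
position: [511.9, -325.0, 210.3]
tool_rot: [3.135, 0.006, 1.624]
contact_force: [-0.7, -0.4, 0.0]
grip_width: 50.3
gripper_force: 0.0
```

Run:
```python
from h import *
b=cams.read_camera("side")[:,:,::-1]; cv2.imwrite('pics/s1.png',b)
a=b[150:360,200:410]; cv2.imwrite('pics/s1c.png',cv2.resize(a,(590,590),interpolation=2))
```

```text
(no output)
```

View pics/s1c.png

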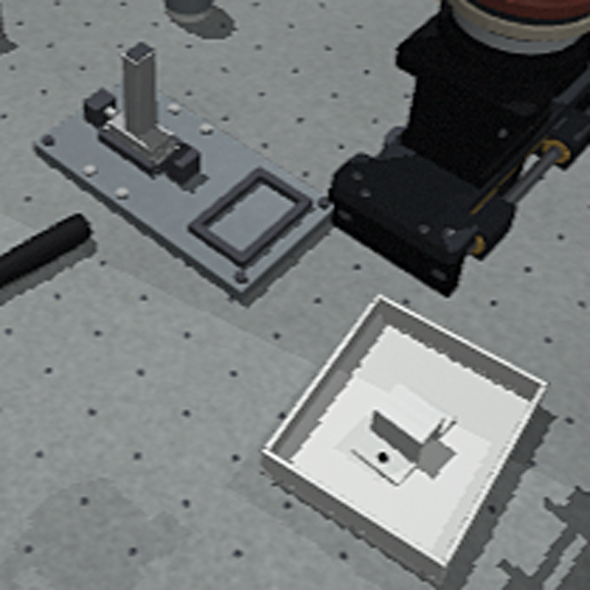

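The bracket lies flat near the tray's middle and the nest is empty. Now I'll locate the block's stem top in both views.

Run:
```python
from h import *
print(ray("top",[(246.06,188.3)],125),ray("side",[(249.0,168.3)],125)); print(monitor.state()['position'])
y=np.array([-.0525,.9986]); c=np.array([570.7,-32])
s=c+50*y; print('seat',s,proj("side",[[*s,125]]),proj("top",[[*s,125]]))
```

```text
[[569.6923875  19.4423836 125.       ]] [[566.66152629  18.53074926 125.        ]]
[ 510.76051379 -324.10074877  207.18575125]
seat [568.075  17.93 ] [[249.61012607 168.15027412]] [[246.60647928 188.86708196]]
```

In the tool's units: 15 mm is 0.3, 5 mm is 0.1.

shift_gripper --deltas '{"offsets": [[50, 0.3, 0.06, 0, 0], [50, 0.6, 0.13, 0, 0], [50, 0.76, 0.17, 0, 0], [50, 0.76, 0.17, 0, 0], [50, 0.76, 0.17, 0, 0], [50, 0.76, 0.17, 0, 0], [50, 0.76, 0.17, 0, 0], [50, 0.76, 0.17, 0, 0], [50, 0.68, 0.15, 0, 0], [50, 0.44, 0.1, 0, 0], [50, 0.2, 0.048, 0, 0], [50, 0, 0, 0, 0], [50, 0, 0, 0, 0], [50, 0, 0, 0, 0]]}'

```text
time: 11.15
position: [566.8, 18.1, 204.1]
tool_rot: [-3.141, 0.0, 1.622]
contact_force: [-0.0, 0.2, -0.4]
grip_width: 49.9
gripper_force: 0.0
```

In the tool's units: 30 mm is 0.6, 25 mm is 0.5.

shift_gripper --deltas '{"offsets": [[50, 0, 0, 0.2, 0], [50, 0, 0, 0.5, 0], [50, 0, 0, 0.6, 0], [50, 0, 0, 0.5, 0], [50, 0, 0, 0.2, 0], [50, 0, 0, 0, 0], [50, 0, 0, 0, 0], [50, 0, 0, 0, 0]]}'

```text
time: 11.95
position: [568.4, 18.9, 106.3]
tool_rot: [3.139, 0.0, 1.624]
contact_force: [0.2, -0.1, 0.6]
grip_width: 50.1
gripper_force: 0.0
```

In the tool's units: 12 mm is 0.24, 8 mm is 0.16.

shift_gripper --deltas '{"offsets": [[50, 0, 0, 0.24, 0], [50, 0, 0, 0.16, 0], [50, 0, 0, 0, 0], [50, 0, 0, 0, 0], [20, 0, 0, 0, 0], [20, 0, 0, 0, 0], [20, 0, 0, 0, 0], [20, 0, 0, 0, 0], [20, 0, 0, 0, 0], [20, 0, 0, 0, 0], [20, 0, 0, 0, 0]]}' --squeeze 45

```text
time: 13.05
position: [567.4, 19.2, 84.7]
tool_rot: [3.141, 0.0, 1.624]
contact_force: [1.3, 0.5, 0.3]
grip_width: 23.6
gripper_force: 45.0
```

In the tool's units: -1.6 mm is -0.032, -1.5 mm is -0.03.

shift_gripper --deltas '{"offsets": [[20, -0.032, 0, -0.01, 0], [20, -0.032, 0, -0.01, 0], [20, -0.03, 0, -0.008, 0], [20, 0, 0, 0, 0]]}'

```text
time: 13.45
position: [566.8, 16.5, 85.1]
tool_rot: [-3.141, -0.004, 1.623]
contact_force: [2.1, 7.3, -4.1]
grip_width: 23.8
gripper_force: 45.0
```

shift_gripper --deltas '{"offsets": [[20, -0.032, 0, -0.008, 0], [20, -0.032, 0, -0.008, 0], [20, -0.032, 0, -0.008, 0], [20, 0, 0, 0, 0]]}'

```text
time: 13.85
position: [567.0, 13.1, 86.0]
tool_rot: [-3.141, -0.006, 1.623]
contact_force: [2.9, 11.9, -4.9]
grip_width: 23.8
gripper_force: 45.0
```

shift_gripper --deltas '{"offsets": [[20, -0.032, 0, -0.006, 0], [20, -0.032, 0, -0.006, 0], [20, -0.032, 0, -0.006, 0], [20, 0, 0, 0, 0]]}'

```text
time: 14.25
position: [567.4, 7.5, 87.4]
tool_rot: [-3.141, -0.005, 1.624]
contact_force: [0.8, 6.8, -2.5]
grip_width: 23.5
gripper_force: 45.0
```

shift_gripper --deltas '{"offsets": [[20, -0.032, 0, -0.005, 0], [20, -0.032, 0, -0.005, 0], [20, -0.032, 0, -0.005, 0], [20, 0, 0, 0, 0]]}'

```text
time: 14.65
position: [567.7, 2.3, 88.4]
tool_rot: [-3.141, -0.004, 1.623]
contact_force: [1.1, 7.7, -2.4]
grip_width: 23.1
gripper_force: 45.0
```

shift_gripper --deltas '{"offsets": [[20, -0.032, 0, -0.004, 0], [20, -0.032, 0, -0.004, 0], [20, -0.032, 0, -0.004, 0], [20, 0, 0, 0, 0]]}'

```text
time: 15.05
position: [567.9, -1.9, 88.9]
tool_rot: [-3.141, -0.005, 1.623]
contact_force: [0.4, 10.5, -1.6]
grip_width: 24.0
gripper_force: 45.0
```

shift_gripper --deltas '{"offsets": [[20, -0.032, 0, -0.002, 0], [20, -0.032, 0, -0.002, 0], [20, -0.02, 0, 0, 0], [20, 0, 0, 0, 0], [20, 0, 0, 0, 0]]}'

```text
time: 15.55
position: [568.2, -6.0, 89.3]
tool_rot: [-3.141, -0.005, 1.624]
contact_force: [0.2, 10.9, -1.1]
grip_width: 23.5
gripper_force: 45.0
```

```bash
python3 - <<'E'
from h import *
b=cams.read_camera("side")[:,:,::-1]; cv2.imwrite('pics/s2.png',b)
a=b[150:235,200:300]; cv2.imwrite('pics/s2c.png',cv2.resize(a,(700,595),interpolation=2))
E
```

```text
(no output)
```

View pics/s2c.png

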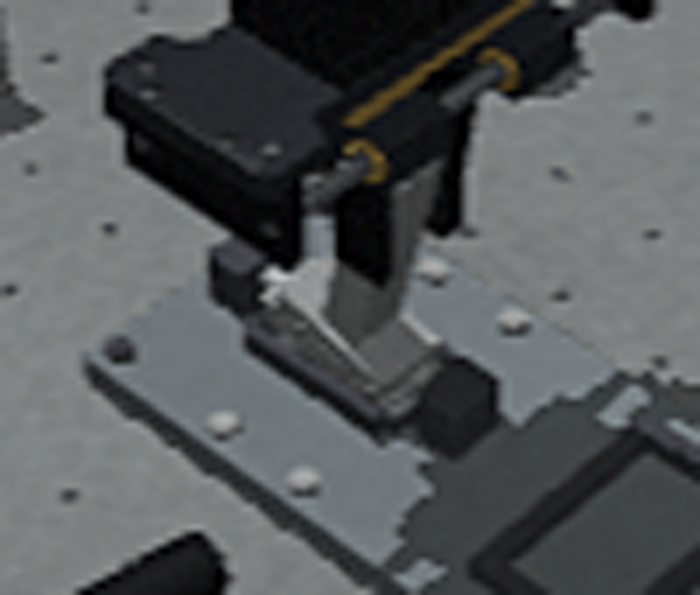

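The block is tipped about 15° towards the nest. Its outer ridge sits above the white nose at crop (270,290) and its nest end is still in the seat. Now I'll tip it back about the outer ridge, pulling up slightly.

shift_gripper --deltas '{"offsets": [[20, 0.03, 0, -0.012, 0], [20, 0.03, 0, -0.012, 0], [20, 0.03, 0, -0.012, 0], [20, 0, 0, 0, 0]]}' --squeeze 40

```text
time: 16.0
position: [567.9, -4.2, 90.1]
tool_rot: [-3.141, -0.0, 1.624]
contact_force: [5.2, 1.7, -13.9]
grip_width: 24.0
gripper_force: 40.0
```

shift_gripper --deltas '{"offsets": [[20, 0.036, 0, -0.012, 0], [20, 0.036, 0, -0.012, 0], [20, 0.036, 0, -0.012, 0], [20, 0, 0, 0, 0]]}'

```text
time: 16.4
position: [567.7, -0.2, 92.1]
tool_rot: [-3.14, 0.002, 1.624]
contact_force: [4.0, -3.0, -13.3]
grip_width: 23.8
gripper_force: 40.0
```

shift_gripper --deltas '{"offsets": [[20, 0.036, 0, -0.012, 0], [20, 0.036, 0, -0.012, 0], [20, 0.036, 0, -0.012, 0], [20, 0, 0, 0, 0]]}'

```text
time: 16.8
position: [568.5, 4.7, 96.9]
tool_rot: [3.141, 0.003, 1.623]
contact_force: [-1.6, -1.8, 4.1]
grip_width: 23.9
gripper_force: 40.0
```

Run:
```python
from h import *
s=monitor.state();print(s['position'],s['contact_force'])
b=cams.read_camera("side")[:,:,::-1]; cv2.imwrite('pics/s3.png',b)
a=b[150:235,200:300]; cv2.imwrite('pics/s3c.png',cv2.resize(a,(700,595),interpolation=2))
s=monitor.state();print(s['position'],s['contact_force'])
```

```text
[568.533203     4.73778284  96.86513791] [-1.60857566 -1.8111578   4.09599936]
[568.53685398   5.16504781  96.88535103] [-1.09769051 -3.44089774  4.92195185]
```

View pics/s3c.png

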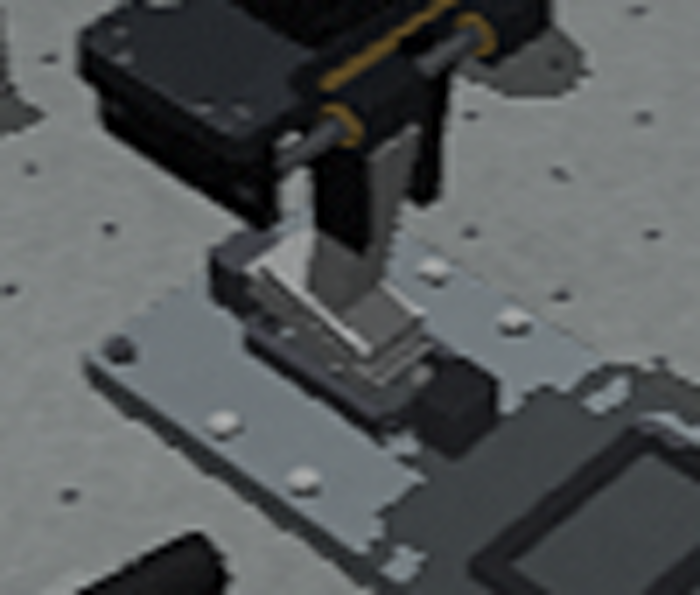

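The block is clear of both noses but still leans towards the nest. I'll work out its tilt from the slope of the stem edge, which runs from crop (422,130) to (385,285).

Run:
```python
from h import *
y=np.array([-.0525,.9986]);x=np.array([.9986,.0525])
def sl(ty,tz,phi):
    g=np.array([568.,ty,tz+19]); L=lambda p,q,w:g+np.r_[x*w+y*(p*np.cos(phi)+q*np.sin(phi)),-p*np.sin(phi)+q*np.cos(phi)]
    a,b=proj("side",[L(-9,-15,12),L(-9,-60,12)]); return (b-a)[0]/(b-a)[1], a,b
for d in range(-16,12,2):
    s,a,b=sl(5,96.9,np.radians(d)); print(d,round(s,3),((a-[200,150])*7).round(),((b-[200,150])*7).round())
```

```text
-16 -0.335 [408. 192.] [383. 267.]
-14 -0.284 [409. 192.] [387. 270.]
-12 -0.236 [410. 193.] [391. 273.]
-10 -0.191 [411. 193.] [395. 276.]
-8 -0.149 [413. 193.] [400. 279.]
-6 -0.109 [414. 193.] [404. 282.]
-4 -0.071 [415. 193.] [409. 284.]
-2 -0.035 [416. 194.] [413. 287.]
0 -0.001 [417. 194.] [417. 289.]
2 0.033 [418. 194.] [422. 291.]
4 0.064 [419. 193.] [426. 293.]
6 0.095 [420. 193.] [430. 294.]
8 0.125 [422. 193.] [434. 296.]
10 0.154 [423. 193.] [439. 297.]
```

The tilt is about −12°. The foot's outer corner is riding on the nose, a little too high. I'll step in and down so the ridge bears on the nose again, ease the grip to 30 N so the block pivots more easily, then push outwards.

Units first: shifts go in shares of 50 mm and turns go in units of 0.1 rad. So -1.5 mm is -0.03.

shift_gripper --deltas '{"offsets": [[20, -0.03, 0, 0, 0], [20, -0.03, 0, 0, 0], [20, -0.03, 0, 0, 0], [20, 0, 0, 0, 0]]}' --squeeze 30

```text
time: 17.25
position: [568.4, 1.4, 95.5]
tool_rot: [3.141, 0.001, 1.624]
contact_force: [-0.9, -2.5, 3.3]
grip_width: 23.3
gripper_force: 30.0
```

shift_gripper --deltas '{"offsets": [[20, 0, 0, 0.024, 0], [20, 0, 0, 0.024, 0], [20, 0, 0, 0.024, 0], [20, 0, 0, 0, 0]]}'

```text
time: 17.65
position: [569.1, 0.2, 93.7]
tool_rot: [3.14, 0.003, 1.624]
contact_force: [-2.7, -6.0, 13.1]
grip_width: 24.0
gripper_force: 30.0
```

Create tilt.py:
```python
from h import *
import sys
y=np.array([-.0525,.9986]);x=np.array([.9986,.0525])
def edge(G,ty,tz,pr=False):
    # near-right stem edge (local -9,+12) : fit phi by slope, subpixel gradient
    def L(phi,q):
        g=np.array([568.3,ty,tz+19]); return g+np.r_[x*12+y*(-9*np.cos(phi)+q*np.sin(phi)),9*np.sin(phi)+q*np.cos(phi)]
    best=None
    for d in np.arange(-20,20,.5):
        a,b=proj("side",[L(np.radians(d),-22),L(np.radians(d),-58)])
        n=np.array([(b-a)[1],-(b-a)[0]]); n/=np.linalg.norm(n)
        pts=a+np.linspace(0,1,15)[:,None]*(b-a)
        for o in np.arange(-3,3.1,.5):
            f=lambda k:cv2.remap(G,(pts+n*(o+k))[:,0].astype(np.float32)[None],(pts+n*(o+k))[:,1].astype(np.float32)[None],cv2.INTER_LINEAR)[0]
            sc=np.median(f(1)-f(-1))
            if best is None or sc>best[0]: best=(sc,d,o)
    return best
if __name__=="__main__":
    n=sys.argv[1]
    s=monitor.state(); im=cams.read_camera("side")[:,:,::-1]; cv2.imwrite(f'pics/{n}.png',im)
    p=s['position']; print(n,p.round(1),s['contact_force'].round(1),edge(cv2.cvtColor(im,cv2.COLOR_BGR2GRAY).astype(np.float32),p[1],p[2]))
```

Run:
```python
from tilt import *
for n,ty,tz in(('s2',-6,89.3),('s3',5,96.9)): print(n,edge(cv2.cvtColor(cv2.imread(f'pics/{n}.png'),6).astype(np.float32),ty,tz))
```

```bash
python3 tilt.py s4
```

```text
s2 (np.float32(59.17383), np.float64(-15.5), np.float64(-1.0))
s3 (np.float32(60.632812), np.float64(-13.0), np.float64(-1.0))
s4 [5.691e+02 2.000e-01 9.370e+01] [-2.7 -6.  13.1] (np.float32(59.929688), np.float64(-13.0), np.float64(-1.5))
```

The tilt is −13°, and by geometry the foot's corner sits on the nose's inner flank. I'll go a bit further in, then down.

shift_gripper --deltas '{"offsets": [[20, -0.03, 0, -0.01, 0], [20, -0.03, 0, -0.01, 0], [20, 0, 0, 0, 0]]}'

```text
time: 18.0
position: [568.9, -1.1, 93.1]
tool_rot: [3.14, -0.0, 1.623]
contact_force: [0.8, -0.6, 5.2]
grip_width: 23.4
gripper_force: 30.0
```

shift_gripper --deltas '{"offsets": [[20, 0, 0, 0.03, 0], [20, 0, 0, 0.03, 0], [20, 0, 0, 0.02, 0], [20, 0, 0, 0, 0], [20, 0, 0, 0, 0]]}'

```text
time: 18.5
position: [568.3, -1.6, 88.8]
tool_rot: [3.142, 0.001, 1.624]
contact_force: [0.3, -3.7, 6.3]
grip_width: 24.0
gripper_force: 30.0
```

```bash
python3 tilt.py s5
```

```text
s5 [568.3  -1.6  88.8] [ 0.3 -3.7  6.3] (np.float32(56.42578), np.float64(-11.5), np.float64(-2.0))
```

In the tool's units: 1.7 mm is 0.034, -0.4 mm is -0.008.

shift_gripper --deltas '{"offsets": [[20, 0.034, 0, -0.008, 0], [20, 0.034, 0, -0.008, 0], [20, 0.034, 0, -0.008, 0], [20, 0, 0, 0, 0]]}'

```text
time: 18.95
position: [567.8, 2.0, 89.3]
tool_rot: [-3.141, 0.004, 1.624]
contact_force: [0.2, -8.5, 1.6]
grip_width: 23.8
gripper_force: 30.0
```

shift_gripper --deltas '{"offsets": [[20, 0.034, 0, -0.01, 0], [20, 0.034, 0, -0.01, 0], [20, 0, 0, 0, 0]]}'

```text
time: 19.25
position: [567.7, 5.1, 90.5]
tool_rot: [-3.141, 0.004, 1.624]
contact_force: [0.3, -9.3, 3.1]
grip_width: 23.9
gripper_force: 30.0
```

```bash
python3 tilt.py s6
```

```text
s6 [567.7   5.1  90.5] [ 0.3 -9.3  3.1] (np.float32(56.359375), np.float64(-7.0), np.float64(-2.0))
```

It's pivoting now: −7° with a 9 N horizontal reaction from the nose. I'll pull up more so the ridge stays on top of the nose, then carry on.

In the tool's units: -1.5 mm is -0.03, 0.7 mm is 0.014.

shift_gripper --deltas '{"offsets": [[20, 0.014, 0, -0.03, 0], [20, 0.014, 0, -0.03, 0], [20, 0.014, 0, -0.03, 0], [20, 0, 0, 0, 0]]}'

```text
time: 19.7
position: [566.9, 8.8, 92.9]
tool_rot: [-3.14, 0.001, 1.624]
contact_force: [5.1, -4.3, -8.1]
grip_width: 23.9
gripper_force: 30.0
```

```bash
python3 tilt.py s7
```

```text
s7 [566.9   8.8  92.9] [ 5.1 -4.3 -8.1] (np.float32(56.249023), np.float64(-7.5), np.float64(-1.5))
```

shift_gripper --deltas '{"offsets": [[20, 0.028, 0, -0.024, 0], [20, 0.028, 0, -0.024, 0], [20, 0.028, 0, -0.024, 0], [20, 0, 0, 0, 0]]}'

```text
time: 20.15
position: [566.6, 13.4, 96.7]
tool_rot: [-3.14, 0.001, 1.624]
contact_force: [3.5, -4.0, -4.3]
grip_width: 23.8
gripper_force: 30.0
```

```bash
python3 tilt.py s8
```

```text
s8 [566.6  13.4  96.7] [ 3.5 -4.  -4.3] (np.float32(54.27539), np.float64(-7.5), np.float64(-1.0))
```

shift_gripper --deltas '{"offsets": [[20, 0.026, 0, 0.012, 0], [20, 0.026, 0, 0.006, 0], [20, 0.026, 0, 0, 0], [20, 0, 0, 0, 0]]}'

```text
time: 20.6
position: [566.6, 16.7, 97.6]
tool_rot: [-3.14, 0.002, 1.624]
contact_force: [0.5, -4.2, -0.7]
grip_width: 23.9
gripper_force: 30.0
```

```bash
python3 tilt.py s9
```

```text
s9 [566.6  16.7  97.6] [ 0.5 -4.2 -0.7] (np.float32(50.472656), np.float64(0.0), np.float64(-1.5))
```

shift_gripper --deltas '{"offsets": [[20, 0.03, 0, -0.008, 0], [20, 0.03, 0, -0.008, 0], [20, 0.03, 0, -0.008, 0], [20, 0, 0, 0, 0]]}'

```text
time: 21.05
position: [566.5, 20.8, 99.0]
tool_rot: [-3.14, 0.003, 1.624]
contact_force: [-0.2, -7.3, -0.4]
grip_width: 23.9
gripper_force: 30.0
```

```bash
python3 tilt.py s10
```

```text
s10 [566.5  20.8  99. ] [-0.2 -7.3 -0.4] (np.float32(57.882812), np.float64(-1.5), np.float64(-1.0))
```

Near upright now, with the ridge at about (35.7, 24.1), right on the nose. I'll continue past upright.

shift_gripper --deltas '{"offsets": [[20, 0.034, 0, -0.012, 0], [20, 0.034, 0, -0.012, 0], [20, 0.034, 0, -0.012, 0], [20, 0.034, 0, -0.012, 0], [20, 0, 0, 0, 0]]}'

```text
time: 21.6
position: [566.0, 27.8, 101.2]
tool_rot: [-3.14, 0.002, 1.624]
contact_force: [-0.1, -5.9, 0.3]
grip_width: 23.8
gripper_force: 30.0
```

```bash
python3 tilt.py s11
```

```text
s11 [566.   27.8 101.2] [-0.1 -5.9  0.3] (np.float32(46.58789), np.float64(12.0), np.float64(-2.5))
```

shift_gripper --deltas '{"offsets": [[20, 0.03, 0, -0.01, 0], [20, 0.03, 0, -0.01, 0], [20, 0.03, 0, -0.01, 0], [20, 0, 0, 0, 0]]}'

```text
time: 22.05
position: [565.7, 32.3, 102.6]
tool_rot: [-3.14, 0.002, 1.624]
contact_force: [0.0, -6.4, -1.2]
grip_width: 23.9
gripper_force: 30.0
```

```bash
python3 tilt.py s12
```

```text
s12 [565.7  32.3 102.6] [ 0.  -6.4 -1.2] (np.float32(47.09375), np.float64(9.0), np.float64(-1.5))
```

By geometry (pivot at the ridge) the block is about 6.6° past upright and about 3 mm outwards of the seat centre. I'll ease it inwards for margin, hold, and look.

shift_gripper --deltas '{"offsets": [[20, -0.02, 0, -0.01, 0], [20, -0.02, 0, -0.01, 0], [20, -0.016, 0, -0.01, 0], [20, 0, 0, 0, 0], [20, 0, 0, 0, 0]]}'

```text
time: 22.6
position: [566.1, 31.1, 104.1]
tool_rot: [-3.141, -0.001, 1.624]
contact_force: [-0.7, 1.1, -3.8]
grip_width: 23.2
gripper_force: 30.0
```

```bash
python3 tilt.py s13
```

Run:
```python
import cv2
a=cv2.imread('pics/s13.png')[140:225,205:305]; cv2.imwrite('pics/s13c.png',cv2.resize(a,(700,595),interpolation=2))
```

```text
s13 [566.1  31.1 104.1] [-0.7  1.1 -3.8] (np.float32(46.597656), np.float64(5.5), np.float64(-1.0))
```

View pics/s13c.png

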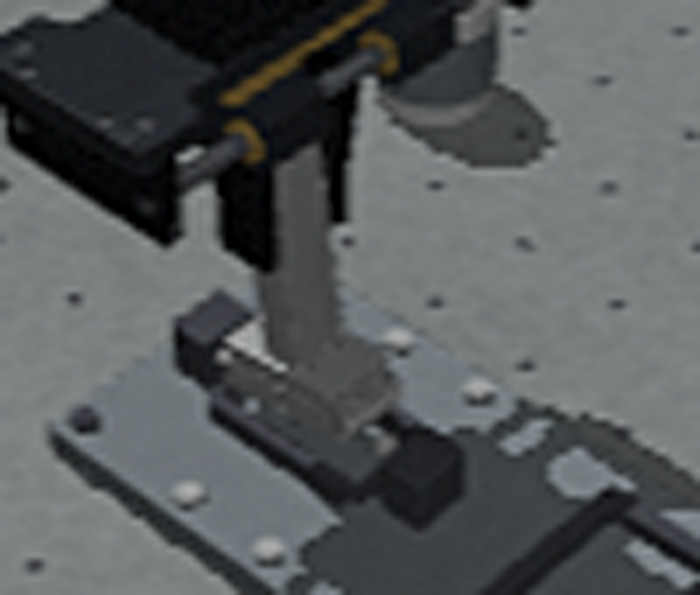

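The block hangs free (force −3.8 N is its weight), about 5.5° past upright, with the nest end at crop (380,430) above its nose. I'll sweep slightly inwards with holds for step-4 margin, then lift straight up, clear of the plungers.

In the tool's units: -1.3 mm is -0.026.

shift_gripper --deltas '{"offsets": [[20, -0.026, 0, 0, 0], [20, 0, 0, 0, 0], [20, 0, 0, 0, 0], [20, -0.026, 0, 0, 0], [20, 0, 0, 0, 0], [20, 0, 0, 0, 0]]}' --squeeze 50

```text
time: 23.25
position: [566.6, 28.0, 104.4]
tool_rot: [-3.142, -0.0, 1.624]
contact_force: [0.7, -0.2, -3.3]
grip_width: 23.9
gripper_force: 50.0
```

shift_gripper --deltas '{"offsets": [[20, 0, 0, -0.04, 0], [20, -0.02, 0, -0.08, 0], [20, -0.02, 0, -0.1, 0], [20, -0.02, 0, -0.1, 0], [20, -0.02, 0, -0.1, 0], [20, 0, 0, -0.06, 0], [20, 0, 0, -0.02, 0], [20, 0, 0, 0, 0], [20, 0, 0, 0, 0], [20, 0, 0, 0, 0]]}'

```text
time: 24.25
position: [566.6, 24.1, 129.0]
tool_rot: [-3.141, -0.0, 1.624]
contact_force: [0.2, 0.2, -3.3]
grip_width: 23.5
gripper_force: 50.0
```

```bash
python3 tilt.py s14
```

```text
s14 [566.6  24.1 129. ] [ 0.2  0.2 -3.3] (np.float32(52.757812), np.float64(7.0), np.float64(-1.0))
```

Run:
```python
import cv2
a=cv2.imread('pics/s14.png')[90:360,110:410]; cv2.imwrite('pics/f.png',cv2.resize(a,(660,594),interpolation=2))
```

```text
(no output)
```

View pics/f.png

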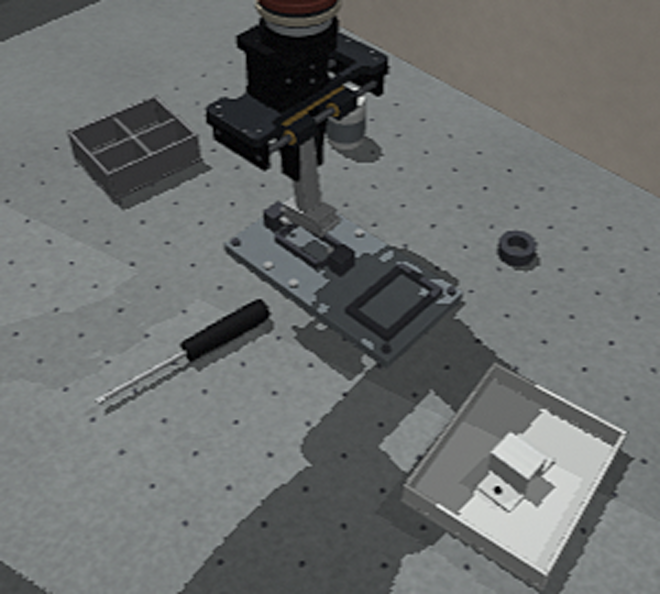

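The block is held clear above its seat, nearly upright. The bracket is flat in the tray and the bystanders look where they were.

```bash
python3 -c "
from workcell import ctrl, cams, monitor
print(ctrl.finish_job())"
```

```text
the job is handed in; nothing more can be done
None
```

I handed the job in, but it printed no verdict: the bracket lies flat in the tray, and the block was rocked free and is held still about 45 mm over its seat, leaning about 6–7° outwards, with nothing else visibly moved.

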